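# Start and run down the clamp nut

### The job

Put the flange nut, flange down, on the stud of the strap clamp. Start it the careful way: resting lightly on the thread, turn it backwards (anticlockwise seen from above) until it drops into the thread, then screw it down clockwise until its flange sits flat on the strap, never forcing it, and let go. Leave the plain hex nut and the small things around where they are.

Things in the scene. Friction and masses are not known exactly. Their poses are not given: they have to be found in the camera images.
- flange_nut_center (a point): Centre, half-way up (17 mm above its foot), of the steel flange nut, which starts flange down on the desk. 34 mm high: at the foot a round flange 60 mm across and 6 mm thick, above it a hexagon 44 mm across flats (51 mm across corners) up to the top. z up along its axis; the six flats face along x and every 60 degrees from it. About 0.16 kg.
- flange_nut_foot (a point): Centre of the underside of the same nut's flange; z along the nut's axis. At the end it must lie on stud_axis.
- nut_teeth (a point): On the same nut's axis, 8 mm above the foot, level with the undersides of three short thread teeth, 120 degrees apart, 3 mm thick and 5.5 mm wide, that stand into the 35 mm bore to 11.5 mm from the axis.
- plain_nut_center (a point): Centre, half-way up, of a plain steel hexagon nut without flange, 44 mm across flats, 22 mm high. Not needed: leave it alone.
- stud_axis (a point): On the stud's axis at the upper face of the clamp's strap, 30 mm above the desk; z up, x along the strap, a flat bar 124 x 60 mm on a base plate 160 x 90 mm fixed to the desk. The flange must end here, flat on the strap. From the drop into the thread some 90 to 145 degrees clockwise bring it there.
- stud_tip (a point): Top of the upright, fixed stud, 40 mm above the strap. Above the thread the stud is a smooth pilot 20 mm across, tapered over the topmost 7 mm to 13 mm. The nut, centred, goes over stud and thread with 1.5 mm of play all round.
- thread_top (a point): On the stud's axis, 26 mm above the strap, level with the tops of the thread ends. From here down: coarse right-hand thread, three starts, 32 mm across; clockwise from above lowers the nut 30 mm a turn (1 mm in 12 degrees), play 3 mm up and down. How the three starts are turned is not measured and differs each time.
- clamp: The clamp with its stud; origin on the desk under the stud. A nut let down usually rests on the thread ends, foot 13 to 19 mm above the strap. Turned anticlockwise it climbs up to 5 mm, then within about 100 degrees falls 6 to 8 mm into the thread (foot 8 to 12 mm up); farther back a stop dog blocks it. Dogs also block it clockwise before the fall. Force on the clamp over 50 N does damage.
- flange_nut: The flange nut as a body; origin at the centre of its underside. Should its teeth come down on the dogs (foot about 19 mm above the strap), turning back first leads down to the thread ends: go on back until it has climbed and fallen again. Now and then it falls straight in when let down. Resting on it with about 5 N is enough.
- ring: A black adapter ring, 36 mm across and 13 mm high, a bystander; origin at its underside.
- vial: A small glass vial with black cap, 22 mm across and 53 mm high, a bystander; origin at its underside.
- wafer: A flat round wafer carrier, 77 mm across and 16 mm high, a bystander; origin at its underside.

How it is judged:
On the way, in this order (a step that is already met when the one before it is completed fails the run):
1. the flange nut is over the stud, its foot less than 24 mm above the strap and within 4 mm of the axis (z of flange_nut_foot in the frame of stud_axis below 0.024 m and horizontal distance between flange_nut_foot and stud_axis below 0.004 m).
2. the thread has dropped in: foot less than 11 mm above the strap, upright (z of flange_nut_foot in the frame of stud_axis below 0.011 m and horizontal distance between flange_nut_foot and stud_axis below 0.004 m and angle between flange_nut_foot's own z axis and vertical below 0.12 rad), for 0.05 s.
At the end, for the whole second after the job is handed in: The flange nut is screwed down on the stud: its foot within 1.5 mm of the strap and within 4 mm of the stud axis, upright within 0.05 rad, at rest and released (z of flange_nut_foot in the frame of stud_axis below 0.0015 m and horizontal distance between flange_nut_foot and stud_axis below 0.004 m and angle between flange_nut_foot's own z axis and vertical below 0.05 rad and linear speed of flange_nut below 0.01 m/s); the robot touches nothing.
It fails at once if the nut is forced against stud or strap (over 50 N) (contact force between flange_nut and clamp above 50 N).
It fails at once if the plain nut is moved more than 15 mm (distance of plain_nut_center from where it was at the start of the episode above 0.015 m).
It fails at once if a bystander is moved more than 20 mm (distance of any of ring, vial, wafer from where it was at the start of the episode above 0.02 m).
It also fails if it takes over 67 s, if anything falls off the work surface, if the arm or the gripper's body presses on something with over 40 N, if the wrist force passes 120 N, or if a joint passes its speed limit or range.

### The arm

A 7-joint arm with a two-finger parallel gripper is mounted at the origin on the work surface; the furniture and walls round the work are solid. World frame = base frame: x ahead of the robot, y to its left, z up, the work surface at z = 0. Lengths are in m, angles in rad, forces in N, time in s.
With the tool pointing down it reaches from about 0.425 to 0.95 m from the base axis. Payload 4.7 kg.
Tool frame: the origin (TCP) lies at the very end of the fingers, on their centre line; the grasp point (between the pads) lies 19 mm behind it; z points along the fingers, y is the line along which they close (so a half turn about z gives the same grasp; the last joint's range is limited). The gripper opens to 85 mm and grips with 20 to 120 N. Pads are 22 mm wide; open, the fingers measure 114 mm over their backs; the gripper's body (76 mm by 85 mm) begins 54 mm behind the grasp point. The pads swing forward as they close: fully open they stand 13 mm farther back than shut.
Start: joints at [1.117, 0.469, -0.049, 1.532, 0.024, 1.141, -0.082], TCP at [0.278, -0.615, 0.231] pointing down, gripper open.
Joint ranges: [-2.59, 2.59], [-0.33, 1.99], [-1.39, 1.29], [0.1, 2.45], [-1.04, 4.18], [0.21, 1.99], [-2.66, 2.66]. Speed limits (rad/s): [2.57, 2.57, 3.14, 3.14, 3.14, 3.14, 3.14].

### API

Orientations are given as a rotation vector (axis times angle).
In Python, from station import arm gives the robot as it stands.
- The arm moves only by the shell command python3 -m pendant 'ROWS' [FORCE]. ROWS is JSON, a list of rows, each an object of numbers: "x", "y", "z": the shift along the tool's x, y, z in cm; "rx", "ry", "rz": the turn, a rotation vector about the tool's x, y, z in degrees; "fingers": the finger opening in cm, from 0 to 8.54. A call has 1 to 12 rows; each row is the pose to reach, as a shift and turn from the pose commanded when the call began, along the tool's axes at that moment; what a row does not reach only later rows make up. A row lasts 1/12 s, in which the tool goes at most 41.7 mm and 7.16 degrees, less where a joint would pass 70% of its speed; a pose out of reach is approached as far as the arm can. A call with a gripper value outside its range is refused whole. The fingers move at their own pace and stop on an object; FORCE is the grip in N (left out, the last holds). Time passes only in rows, so rows that repeat a pose let the fingers close. It gives the time, the measured TCP pose, the force, the opening and the grip force at its end, in the units of the state.
- arm.read_state(): the state, without advancing time (a new reading comes with each control period).
- arm.grab_frame(name): name is "scene" or "top"; returns the picture (480x640x3 uint8, blue, green, red); there is no depth.
- arm.get_calibration(name): a dict with "fov_y" (degrees; the focal length in pixels is half the picture's height over the tangent of half this angle, whatever the lens; pixels are square), "cx", "cy" (the principal point, pixels), "R" (3x3) and "t" (3): a world point X has camera coordinates R X + t. Camera axes: x right, y down, z forward; pixel columns grow to the right and rows downward; lengths in m; the calibration is good to about 2 mm. A picture is of the moment at which its call begins. get_calibration takes no time and is no camera call.
- arm.sign_off(): hands the job in; it is judged then, once.
The state is a dict: "time": time; "joint_pos": joint angles; "qd": joint speeds; "tau": joint torques, N m; "ee_pos": TCP position; "ee_rot": TCP orientation; "ft_force": force on the tool from outside, world axes, zero at the start; "torque": the same for the moment, N m; "finger_gap": finger opening in m; "finger_force": force on a finger pad.
Only numpy, scipy, OpenCV 4.12 (cv2) and the standard library are available. Lean on these libraries where they do the work, as an engineer would, in place of code of your own. Each camera call takes 0.05 s, during which the arm holds its last target. There are 200 camera calls.

## Working session

There is one attempt and no reset: what is moved stays moved. The work goes in short steps, Python scripts to look and compute and a shell command to move; the robot and the scene stay as the last step left them, time stands still between calls to the robot, and variables do not carry over. Pictures are saved under pics/ and viewed, at most 10 in all, crops included, and the job is handed in when it is done.

```bash
ls; mkdir -p pics; python3 - <<'E'
from station import arm
import cv2,numpy as np
for n in("scene","top"):
    cv2.imwrite(f"pics/{n}0.png",arm.grab_frame(n)); c=arm.get_calibration(n); print(n,c)
s=arm.read_state(); print(s)
E
```

```text
pics
scene {'fov_y': 46.745264577274305, 'cx': 328.67229903070034, 'cy': 232.12003655854087, 'R': array([[-0.84615671, -0.53252591, -0.02085597],
       [-0.30955835,  0.52297476, -0.79414799],
       [ 0.43381153, -0.66551751, -0.60736645]]), 't': array([0.31517976, 0.29167936, 0.75879157])}
top {'fov_y': 43.490873541128394, 'cx': 311.137997287131, 'cy': 244.4652808961739, 'R': array([[-0.01618845, -0.99960418,  0.02300906],
       [-0.98148881,  0.01149459, -0.19117424],
       [ 0.19083409, -0.02567795, -0.9812864 ]]), 't': array([-0.19123792,  0.47292552,  1.02865517])}
{'time': 0.1, 'joint_pos': array([ 1.11711434,  0.46936659, -0.04857496,  1.53355243,  0.02406417,
        1.1410204 , -0.08231623]), 'qd': array([ 0.00177901, -0.00062358, -0.00118493, -0.00249787, -0.00048783,
       -0.00100667, -0.00033267]), 'tau': array([ 8.14651466e-04, -5.11513424e+01, -4.66133037e-02, -2.38391662e+01,
        1.09085257e-02,  4.36585658e-03,  1.33155822e-05]), 'ee_pos': array([ 0.27797852, -0.61453248,  0.23037171]), 'ee_rot': array([-3.06933043e+00, -6.61847774e-01,  6.41790386e-04]), 'ft_force': array([-0.26984134, -0.50949351, -0.13577081]), 'torque': array([-0.02780085, -0.01924596,  0.02091339]), 'finger_force': 0.0, 'finger_gap': 0.08512211937353506}
```

View pics/scene0.png

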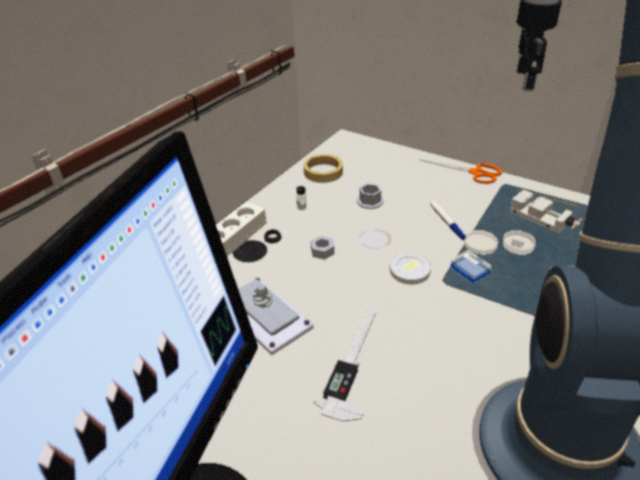

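View pics/top0.png

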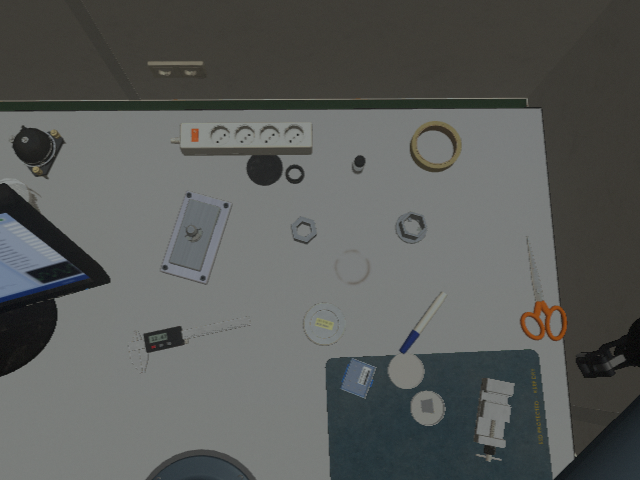

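The scene view shows the flange nut at about (370,194), the plain nut at (322,246) and the stud at (262,295). In the top view the flange nut is at (411,228), the plain nut at (304,230) and the clamp with its stud at (196,236). The monitor stands just left of the clamp. Next I'll enlarge the nut and the clamp and measure them.

```bash
cat > h.py <<'E'
import numpy as np,cv2
from station import arm
def cal(n):
    c=arm.get_calibration(n); f=240/np.tan(np.radians(c["fov_y"]/2)); return f,c["cx"],c["cy"],np.array(c["R"]),np.array(c["t"])
def ray(n,u,v):
    f,cx,cy,R,t=cal(n); d=R.T@np.array([(u-cx)/f,(v-cy)/f,1]); return -R.T@t,d/np.linalg.norm(d)
def plane(n,u,v,z):
    o,d=ray(n,u,v); return o+d*(z-o[2])/d[2]
def tri(p,q):
    (a,d),(b,e)=ray("scene",*p),ray("top",*q)
    s=np.linalg.lstsq(np.c_[d,-e],b-a,rcond=None)[0]; A=a+s[0]*d;B=b+s[1]*e
    return (A+B)/2,np.linalg.norm(A-B)
def proj(n,X):
    f,cx,cy,R,t=cal(n); c=R@np.asarray(X)+t; return cx+f*c[0]/c[2],cy+f*c[1]/c[2]
E
python3 - <<'E'
from h import *
print("nut",tri((370,187),(411,226)),"tip",tri((262,285),(193,230)))
s=cv2.imread("pics/scene0.png");t=cv2.imread("pics/top0.png")
def crop(i,u,v,w,k): return cv2.resize(i[v:v+w,u:u+w],None,fx=k,fy=k,interpolation=cv2.INTER_CUBIC)
a=np.hstack([crop(s,345,165,50,6),crop(t,386,203,50,6)]);b=np.hstack([crop(s,225,265,100,3),crop(t,146,186,100,3)])
cv2.imwrite("pics/crop0.png",np.vstack([a,b]))
E
```

```text
nut (array([ 0.50355922, -0.37935415,  0.04410147]), np.float64(0.0013486532341395131)) tip (array([0.49491477, 0.00976389, 0.06970054]), np.float64(0.0015625243057338213))
```

View pics/crop0.png

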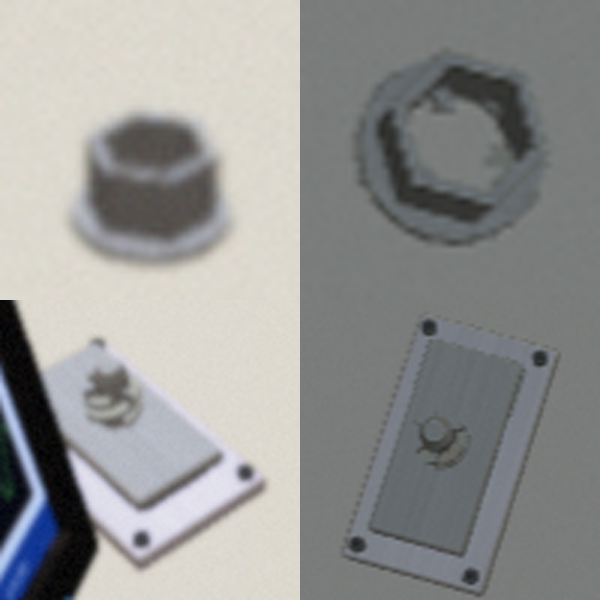

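```bash
python3 - <<'E'
from h import *
s=cv2.imread("pics/scene0.png");t=cv2.imread("pics/top0.png")
S=lambda x,y:(345+(x+.5)/6-.5,165+(y+.5)/6-.5); T=lambda x,y:(386+(x-300+.5)/6-.5,203+(y+.5)/6-.5)
H=np.array([(448,52),(528,75),(547,150),(490,205),(405,185),(385,110)],float)
W=np.array([plane("top",*T(*p),.034) for p in H]); print("hex top c",W.mean(0)); 
d=W-W.mean(0); print("R",np.hypot(d[:,0],d[:,1]),"ang mod60",np.degrees(np.arctan2(d[:,1],d[:,0]))%60)
print("flange top",plane("top",*T(451,149),.004))
HS=np.array([(140,112),(195,120),(217,152),(175,172),(118,170),(87,140)],float)
print("tri top",tri(S(*HS.mean(0)),T(*H.mean(0))), "scene plane",plane("scene",*S(*HS.mean(0)),.034))
# strap
K=np.array([(430,340),(525,367),(465,553),(370,530)],float)
P=np.array([plane("top",146+(x-300)/3-.33,186+(y-300)/3-.33,.03) for x,y in K]); print("strap",P.mean(0),np.linalg.norm(P-np.roll(P,1,0),axis=1))
print("tip plane",plane("top",146+(435-300)/3-.33,186+(430-300)/3-.33,.07), "tri",tri((262,290),(190.7,229)))
for X in([.495,.01,.07],[.495,.01,.03]): print(proj("scene",X),proj("top",X))
for p in((180,135),(255,350)): print("mon",tri(p,(105,278)))
# masks
g=cv2.cvtColor(t[203:253,386:436],cv2.COLOR_BGR2GRAY); bg=np.median(g); print(bg)
sg=cv2.cvtColor(s[165:215,345:395],cv2.COLOR_BGR2HSV); 
m=(sg[...,2]<200).astype(np.uint8)|(sg[...,1]<12); n,l,st,c=cv2.connectedComponentsWithStats(m.astype(np.uint8)); print(st[1:],c[1:])
k=cv2.cvtColor(s,cv2.COLOR_BGR2GRAY)[276:310:2,240:290:2];print(k)
k=cv2.cvtColor(t,cv2.COLOR_BGR2GRAY)[218:250,178:212];cv2.imwrite("pics/stud.png",np.hstack([cv2.resize(s[270:315,235:290],None,fx=7,fy=7,interpolation=2),cv2.resize(t[213:258,166:221],None,fx=7,fy=7,interpolation=2)]))
E
```

```text
hex top c [ 0.50863821 -0.38626822  0.034     ]
R [0.02481928 0.02580752 0.0250605  0.02436757 0.02623826 0.02570998] ang mod60 [10.96659403 10.7830327  14.41863464 13.80013455 10.83213946 15.75153789]
flange top [ 0.50920884 -0.38691823  0.004     ]
tri top (array([ 0.50762329, -0.3863523 ,  0.03494653]), np.float64(0.0015841799047631108)) scene plane [ 0.50750879 -0.38781098  0.034     ]
strap [0.49458999 0.01259661 0.03      ] [0.12207906 0.06082735 0.11955144 0.058853  ]
tip plane [0.4959701  0.01342559 0.07      ] tri (array([0.49601094, 0.01384881, 0.06195768]), np.float64(0.0038571709058301375))
(np.float64(262.31441795538217), np.float64(285.04110592606924)) (np.float64(192.62235608542068), np.float64(229.5229034007965))
(np.float64(264.50217890079944), np.float64(302.2813819644937)) (np.float64(196.37033545332923), np.float64(234.26738362465846))
mon (array([0.41667123, 0.10261043, 0.39557345]), np.float64(0.1339595403363573))
mon (array([0.40366654, 0.14658611, 0.10028006]), np.float64(0.0075050036757338704))
123.0
[[ 11  18  28  27 598]] [[24.71237458 31.48494983]]
[[214 2
[... 1078 characters left out ...]
09 104 110  94  87 111 144 159 171 186
  196 214 219 215 215 216 218]
 [ 41 158 187 188 185 188 173 142 162 165 158 109  99 117 107 132 171 185
  187 195 208 218 218 218 216]
 [ 20 125 182 189 192 185 179 147 136 136 131 126 153 166 127 139 162 184
  184 188 192 208 220 213 216]
 [  9  69 165 188 189 187 185 165 164 158 164 169 160 139 143 149 169 188
  187 183 187 190 205 217 217]
 [  9  30 144 180 184 187 187 153 142 140 132 120 106 138 153 150 181 188
  186 183 186 183 184 200 218]
 [ 10  13  99 181 183 182 188 181 170 149 111  99 104 128 143 173 184 187
  186 186 184 186 185 187 198]
 [ 13   9  61 160 184 184 185 184 189 181 169 161 166 177 175 185 188 188
  186 187 187 187 186 185 185]]
```

View pics/stud.png

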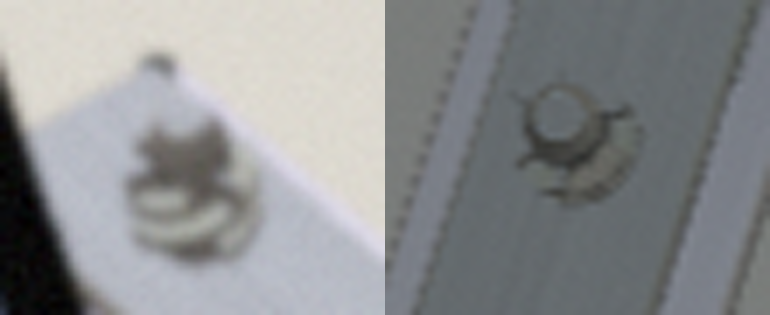

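Top view: stud tip disc at (190.3,228.7). Scene view: thread centred near u=262. The nut height (35 mm) and strap sizes (122x60 mm) agree with the text. Estimates: nut (0.508,-0.387), flats at -17° mod 60; stud (0.4957,0.013).

```bash
cat >> h.py <<'E'
from scipy.spatial.transform import Rotation as Ro
def st():
    s=arm.read_state(); R=Ro.from_rotvec(s["ee_rot"]).as_matrix()
    print("t %.2f"%s["time"],"p",s["ee_pos"].round(4),"yaw_y %.1f"%np.degrees(np.arctan2(R[1,1],R[0,1])),"tilt",R[:2,2].round(4),"F",s["ft_force"].round(1),"M",s["torque"].round(2),"gap %.4f f %.1f"%(s["finger_gap"],s["finger_force"]),"j",s["joint_pos"].round(2))
    return s,R
def go(x,y,z,yaw):
    s,R=st(); a=np.radians(yaw); ty=np.array([np.cos(a),np.sin(a),0]); tz=np.array([0,0,-1.]); T=np.c_[np.cross(ty,tz),ty,tz]
    print("cm",(R.T@(np.array([x,y,z])-s["ee_pos"])*100).round(2),"deg",np.degrees(Ro.from_matrix(R.T@T).as_rotvec()).round(1))
E
python3 -c "
from h import *
go(.508,-.387,.12,-17.2)"
```

```text
t 0.10 p [ 0.278  -0.6145  0.2304] yaw_y -65.7 tilt [-0.0008  0.0016] F [-0.3 -0.5 -0.1] M [-0.03 -0.02  0.02] gap 0.0851 f 0.0 j [ 1.12  0.47 -0.05  1.53  0.02  1.14 -0.08]
cm [ 30.34 -11.23  11.06] deg [ -0.1  -0.  -48.5]
```

```bash
python3 -m pendant '[{"x":4,"y":-1.5,"rz":-7,"fingers":8.5},{"x":8,"y":-3,"rz":-14,"fingers":8.5},{"x":12,"y":-4.5,"rz":-21,"fingers":8.5},{"x":16,"y":-6,"rz":-28,"fingers":8.5},{"x":20,"y":-7.5,"z":2,"rz":-35,"fingers":8.5},{"x":24,"y":-9,"z":5,"rz":-42,"fingers":8.5},{"x":27.5,"y":-10.2,"z":8,"rz":-48.5,"fingers":8.5},{"x":30.34,"y":-11.23,"z":11,"rz":-48.5,"fingers":8.5},{"x":30.34,"y":-11.23,"z":11.06,"rz":-48.5,"fingers":8.5},{"x":30.34,"y":-11.23,"z":11.06,"rz":-48.5,"fingers":8.5},{"x":30.34,"y":-11.23,"z":11.06,"rz":-48.5,"fingers":8.5}]' 40
python3 - <<'E'
from h import *
s,R=st(); i=arm.grab_frame("top"); j=arm.grab_frame("scene")
print(proj("top",s["ee_pos"]),proj("scene",s["ee_pos"]))
a=i[150:300,330:530];b=j[80:230,280:480]
cv2.imwrite("pics/g1.png",np.hstack([cv2.resize(x,None,fx=2,fy=2) for x in(a,b)]))
go(.508,-.387,.009,-17.2)
E
```

```text
t 0.10 p [ 0.278  -0.6145  0.2304] yaw_y -65.7 tilt [-0.0008  0.0016] F [-0.3 -0.5 -0.1] M [-0.03 -0.02  0.02] gap 0.0851 f 0.0 j [ 1.12  0.47 -0.05  1.53  0.02  1.14 -0.08]
(np.float64(603.8013729436072), np.float64(347.33910085461474)) (np.float64(523.2623465229991), np.float64(87.67977324815408))
t 0.20 p [ 0.2781 -0.6147  0.2307] yaw_y -65.7 tilt [-0.0005  0.0011] F [-0.5  0.4 -0.1] M [0.01 0.   0.03] gap 0.0852 f 0.0 j [ 1.12  0.47 -0.05  1.53  0.02  1.14 -0.08]
cm [ 30.33 -11.24  22.18] deg [ -0.1  -0.  -48.5]invalid input at $[0]: expected keys x, y, z, rx, ry, rz, fingers
```

View pics/g1.png

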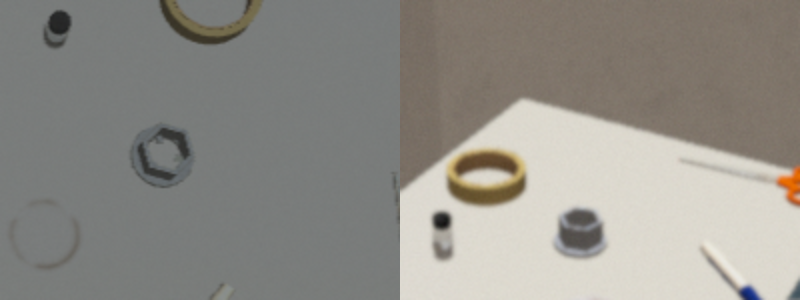

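The picture only shows the nut still standing at about (412,227) in the top view, because the move was refused. Every row needs all seven keys.

```bash
python3 -m pendant '[{"x":4,"y":-1.5,"z":0,"rx":0,"ry":0,"rz":-7,"fingers":8.5},{"x":8,"y":-3,"z":0,"rx":0,"ry":0,"rz":-14,"fingers":8.5},{"x":12,"y":-4.5,"z":0,"rx":0,"ry":0,"rz":-21,"fingers":8.5},{"x":16,"y":-6,"z":0,"rx":0,"ry":0,"rz":-28,"fingers":8.5},{"x":20,"y":-7.5,"z":2,"rx":0,"ry":0,"rz":-35,"fingers":8.5},{"x":24,"y":-9,"z":5,"rx":0,"ry":0,"rz":-42,"fingers":8.5},{"x":27.5,"y":-10.2,"z":8,"rx":0,"ry":0,"rz":-48.5,"fingers":8.5},{"x":30.34,"y":-11.23,"z":11,"rx":0,"ry":0,"rz":-48.5,"fingers":8.5},{"x":30.34,"y":-11.23,"z":11.06,"rx":0,"ry":0,"rz":-48.5,"fingers":8.5},{"x":30.34,"y":-11.23,"z":11.06,"rx":0,"ry":0,"rz":-48.5,"fingers":8.5},{"x":30.34,"y":-11.23,"z":11.06,"rx":0,"ry":0,"rz":-48.5,"fingers":8.5}]' 40
python3 - <<'E'
from h import *
s,R=st(); i=arm.grab_frame("top"); j=arm.grab_frame("scene")
print(proj("top",s["ee_pos"]),proj("scene",s["ee_pos"]))
a=i[150:300,330:530];b=j[80:230,280:480]
cv2.imwrite("pics/g2.png",np.hstack([cv2.resize(x,None,fx=2,fy=2) for x in(a,b)]))
go(.508,-.387,.009,-17.2)
E
```

```text
time: 1.12
ee_pos: [0.5087, -0.3859, 0.1193]
ee_rot: [-2.523, -1.867, 0.001]
ft_force: [0.0, -1.1, 0.7]
finger_gap: 0.0847
finger_force: 0.0
t 1.12 p [ 0.5087 -0.3859  0.1193] yaw_y -17.0 tilt [-0.0021  0.002 ] F [ 0.  -1.1  0.7] M [-0.06  0.04  0.03] gap 0.0847 f 0.0 j [ 0.79  0.54 -0.29  1.72  0.19  0.91  0.13]
(np.float64(422.7858485328092), np.float64(212.82140854924134)) (np.float64(370.5537612299962), np.float64(154.66254542412213))
t 1.22 p [ 0.5079 -0.3893  0.1214] yaw_y -17.3 tilt [ 0.0003 -0.0017] F [ 0.2 -1.  -0.1] M [-0.07  0.03 -0.04] gap 0.0853 f 0.0 j [ 0.79  0.54 -0.29  1.72  0.19  0.91  0.13]
cm [ 0.24 -0.07 11.24] deg [ 0.   0.1 -0.1]
```

View pics/g2.png

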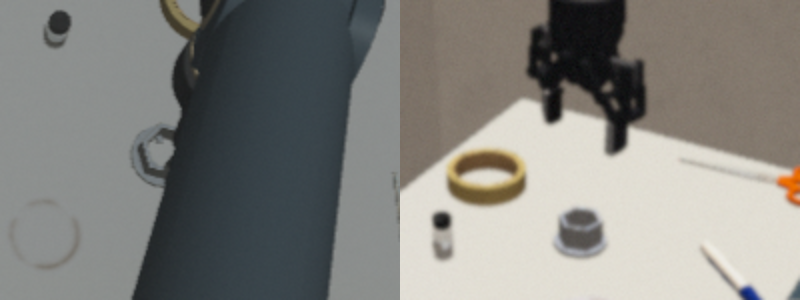

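The scene view has the open fingers (tips at crop 552 and 615) straddling the nut (580), so the aim is good. I'll descend next, then grip.

```bash
python3 -m pendant '[{"x":0.1,"y":0,"z":3,"rx":0,"ry":0,"rz":0,"fingers":8.5},{"x":0.1,"y":0,"z":6,"rx":0,"ry":0,"rz":0,"fingers":8.5},{"x":0.1,"y":0,"z":8.5,"rx":0,"ry":0,"rz":0,"fingers":8.5},{"x":0.1,"y":0,"z":10.2,"rx":0,"ry":0,"rz":0,"fingers":8.5},{"x":0.1,"y":0,"z":11.1,"rx":0,"ry":0,"rz":0,"fingers":8.5},{"x":0.1,"y":0,"z":11.1,"rx":0,"ry":0,"rz":0,"fingers":8.5},{"x":0.1,"y":0,"z":11.1,"rx":0,"ry":0,"rz":0,"fingers":8.5}]' 40
python3 -c "
from h import *
for k in range(3): st();arm.grab_frame('top')"
```

```text
time: 1.8
ee_pos: [0.5087, -0.3882, 0.0108]
ee_rot: [2.528, 1.862, 0.0]
ft_force: [0.6, 0.8, 0.9]
finger_gap: 0.0849
finger_force: 0.0
t 1.80 p [ 0.5087 -0.3882  0.0108] yaw_y -17.3 tilt [ 0.0012 -0.0015] F [0.6 0.8 0.9] M [ 0.02 -0.05 -0.02] gap 0.0849 f 0.0 j [ 0.77  0.68 -0.25  1.78  0.24  0.72  0.08]
t 1.85 p [ 0.5093 -0.3882  0.0114] yaw_y -17.2 tilt [ 0.0023 -0.0021] F [ 0.5 -0.1 -0.3] M [-0.06 -0.01 -0.01] gap 0.0846 f 0.0 j [ 0.77  0.67 -0.25  1.78  0.24  0.72  0.08]
t 1.90 p [ 0.5096 -0.388   0.0117] yaw_y -17.2 tilt [ 0.0028 -0.0022] F [0.1 0.7 0.9] M [-0.02 -0.02  0.03] gap 0.0853 f 0.0 j [ 0.76  0.67 -0.25  1.78  0.24  0.72  0.08]
```

```bash
python3 -m pendant '[{"x":0,"y":0,"z":0.1,"rx":0,"ry":0,"rz":0,"fingers":3.5},{"x":0,"y":0,"z":0.1,"rx":0,"ry":0,"rz":0,"fingers":3.5},{"x":0,"y":0,"z":0.1,"rx":0,"ry":0,"rz":0,"fingers":3.5},{"x":0,"y":0,"z":0.1,"rx":0,"ry":0,"rz":0,"fingers":3.5},{"x":0,"y":0,"z":0.1,"rx":0,"ry":0,"rz":0,"fingers":3.5},{"x":0,"y":0,"z":0.1,"rx":0,"ry":0,"rz":0,"fingers":3.5},{"x":0,"y":0,"z":0.1,"rx":0,"ry":0,"rz":0,"fingers":3.5},{"x":0,"y":0,"z":0.1,"rx":0,"ry":0,"rz":0,"fingers":3.5},{"x":0,"y":0,"z":0.1,"rx":0,"ry":0,"rz":0,"fingers":3.5},{"x":0,"y":0,"z":0.1,"rx":0,"ry":0,"rz":0,"fingers":3.5}]' 50
python3 -c "
from h import *
for k in range(3): st();arm.grab_frame('top')"
```

```text
time: 2.78
ee_pos: [0.5091, -0.3869, 0.0093]
ee_rot: [2.527, 1.865, 0.0]
ft_force: [-0.4, 0.6, 4.3]
finger_gap: 0.0436
finger_force: 53.5
t 2.78 p [ 0.5091 -0.3869  0.0093] yaw_y -17.2 tilt [ 0.0008 -0.0006] F [-0.4  0.6  4.3] M [0.11 0.2  0.09] gap 0.0436 f 53.5 j [ 0.76  0.68 -0.25  1.78  0.24  0.72  0.08]
t 2.83 p [ 0.5091 -0.3869  0.0093] yaw_y -17.2 tilt [ 0.0008 -0.0006] F [0.1 0.4 5.2] M [0.11 0.18 0.04] gap 0.0432 f 53.5 j [ 0.76  0.68 -0.25  1.78  0.24  0.72  0.08]
t 2.88 p [ 0.5091 -0.3869  0.0093] yaw_y -17.2 tilt [ 0.0009 -0.0006] F [-0.2  0.3  4.5] M [0.1  0.22 0.02] gap 0.0432 f 53.5 j [ 0.76  0.68 -0.25  1.78  0.24  0.72  0.08]
```

```bash
python3 -m pendant '[{"x":0,"y":0,"z":-0.5,"rx":0,"ry":0,"rz":0,"fingers":3.5},{"x":0,"y":0,"z":-2,"rx":0,"ry":0,"rz":0,"fingers":3.5},{"x":0,"y":0,"z":-5,"rx":0,"ry":0,"rz":0,"fingers":3.5},{"x":0,"y":0,"z":-8,"rx":0,"ry":0,"rz":0,"fingers":3.5},{"x":0,"y":0,"z":-11,"rx":0,"ry":0,"rz":0,"fingers":3.5},{"x":0,"y":0,"z":-13,"rx":0,"ry":0,"rz":0,"fingers":3.5},{"x":0,"y":0,"z":-13,"rx":0,"ry":0,"rz":0,"fingers":3.5},{"x":0,"y":0,"z":-13,"rx":0,"ry":0,"rz":0,"fingers":3.5}]'
python3 -c "
from h import *
go(.4957,.013,.14,20)"
```

```text
time: 3.6
ee_pos: [0.5086, -0.3867, 0.139]
ee_rot: [2.527, 1.864, 0.0]
ft_force: [-0.3, 0.4, -3.5]
finger_gap: 0.0428
finger_force: 52.9
t 3.60 p [ 0.5086 -0.3867  0.139 ] yaw_y -17.2 tilt [ 0.0006 -0.0006] F [-0.3  0.4 -3.5] M [0.06 0.01 0.01] gap 0.0428 f 52.9 j [ 0.8   0.52 -0.3   1.7   0.18  0.95  0.13]
cm [ 37.81 -13.03  -0.13] deg [  0.    0.  -37.2]
```

```bash
python3 -m pendant '[{"x":2,"y":-0.7,"z":0,"rx":0,"ry":0,"rz":-3,"fingers":3.5},{"x":6,"y":-2.1,"z":0,"rx":0,"ry":0,"rz":-7,"fingers":3.5},{"x":9.8,"y":-3.4,"z":0,"rx":0,"ry":0,"rz":-11,"fingers":3.5},{"x":13.6,"y":-4.7,"z":0,"rx":0,"ry":0,"rz":-15,"fingers":3.5},{"x":17.4,"y":-6,"z":0,"rx":0,"ry":0,"rz":-19,"fingers":3.5},{"x":21.2,"y":-7.3,"z":0,"rx":0,"ry":0,"rz":-23,"fingers":3.5},{"x":25,"y":-8.6,"z":0,"rx":0,"ry":0,"rz":-27,"fingers":3.5},{"x":28.8,"y":-9.9,"z":0,"rx":0,"ry":0,"rz":-31,"fingers":3.5},{"x":32.3,"y":-11.1,"z":0,"rx":0,"ry":0,"rz":-34,"fingers":3.5},{"x":35.5,"y":-12.2,"z":0,"rx":0,"ry":0,"rz":-36,"fingers":3.5},{"x":37.8,"y":-13,"z":0,"rx":0,"ry":0,"rz":-37,"fingers":3.5},{"x":37.8,"y":-13,"z":0,"rx":0,"ry":0,"rz":-37,"fingers":3.5}]'
python3 - <<'E'
from h import *
import time
for k in range(2):st();i=arm.grab_frame("top")
s,R=st(); j=arm.grab_frame("scene");go(.4957,.013,.12,20)
cv2.imwrite("pics/s1.png",np.hstack([cv2.resize(x,None,fx=3,fy=3,interpolation=2) for x in(i[150:300,120:250],j[190:340,200:330])]))
e=s["ee_pos"]+[0,0,-.0093]; print(proj("scene",e),proj("top",e))
E
```

```text
time: 4.6
ee_pos: [0.4938, 0.0194, 0.1371]
ee_rot: [-1.79, -2.576, -0.002]
ft_force: [0.6, 0.1, -2.1]
finger_gap: 0.0431
finger_force: 52.6
t 4.60 p [0.4938 0.0194 0.1371] yaw_y 20.4 tilt [-0.0034  0.0037] F [ 0.6  0.1 -2.1] M [ 0.03 -0.04 -0.02] gap 0.0431 f 52.6 j [ 0.36  0.35 -0.58  2.03  0.25  0.84 -0.01]
t 4.65 p [0.4941 0.016  0.1369] yaw_y 20.2 tilt [-0.0038  0.0014] F [ 0.3 -0.1 -2.2] M [-0.04 -0.03  0.03] gap 0.0430 f 52.6 j [ 0.36  0.35 -0.58  2.02  0.25  0.84 -0.01]
t 4.70 p [0.4944 0.0136 0.1369] yaw_y 20.0 tilt [-0.0039  0.    ] F [ 0.  -0.8 -2.3] M [-0.07 -0.02  0.03] gap 0.0428 f 52.6 j [ 0.36  0.35 -0.58  2.02  0.25  0.84 -0.01]
t 4.75 p [0.4947 0.0122 0.1371] yaw_y 19.8 tilt [-0.0035 -0.0005] F [ 0.3  0.6 -2.2] M [-0.07  0.01 -0.05] gap 0.0433 f 52.6 j [ 0.37  0.35 -0.58  2.02  0.25  0.84 -0.01]
cm [0.04 0.13 1.71] deg [-0.2 -0.  -0.2]
(np.float64(257.8791457936652), np.float64(259.9307251629194)) (np.float64(184.5193713129475), np.float64(222.42533352364575))
```

View pics/s1.png

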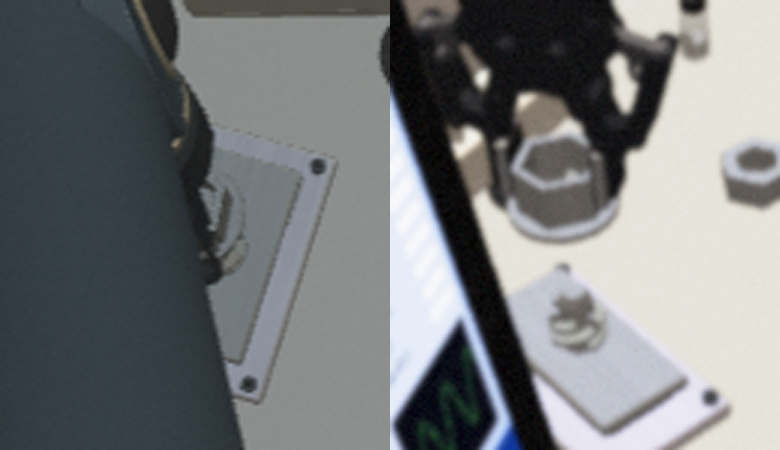

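The scene view shows the nut held level. Its foot is at about (257.5,259) against a predicted (257.9,259.9), so it is centred on the tool, with the stud at u≈262 below. I'll lower it in stages.

```bash
python3 -m pendant '[{"x":0,"y":0,"z":1,"rx":0,"ry":0,"rz":0,"fingers":3.5},{"x":0,"y":0,"z":2.5,"rx":0,"ry":0,"rz":0,"fingers":3.5},{"x":0,"y":0,"z":4,"rx":0,"ry":0,"rz":0,"fingers":3.5},{"x":0,"y":0,"z":5,"rx":0,"ry":0,"rz":0,"fingers":3.5},{"x":0,"y":0,"z":5.4,"rx":0,"ry":0,"rz":0,"fingers":3.5},{"x":0,"y":0,"z":5.4,"rx":0,"ry":0,"rz":0,"fingers":3.5},{"x":0,"y":0,"z":5.4,"rx":0,"ry":0,"rz":0,"fingers":3.5}]'
python3 - <<'E'
from h import *
st(); j=arm.grab_frame("scene");go(.4957,.013,.0693,20)
cv2.imwrite("pics/s2.png",cv2.resize(j[230:320,215:315],None,fx=6,fy=6,interpolation=2))
E
```

```text
time: 5.33
ee_pos: [0.4961, 0.0125, 0.0846]
ee_rot: [-1.806, -2.57, 0.0]
ft_force: [1.2, 0.1, -1.6]
finger_gap: 0.0429
finger_force: 52.7
t 5.33 p [0.4961 0.0125 0.0846] yaw_y 19.8 tilt [-0.0001  0.    ] F [ 1.2  0.1 -1.6] M [ 0.08 -0.03  0.  ] gap 0.0429 f 52.7 j [ 0.32  0.43 -0.54  2.07  0.32  0.73 -0.07]
t 5.38 p [0.4965 0.0127 0.085 ] yaw_y 19.8 tilt [0.0009 0.    ] F [ 0.1 -0.4 -1.7] M [ 0.04 -0.    0.03] gap 0.0431 f 52.7 j [ 0.32  0.43 -0.54  2.07  0.32  0.73 -0.07]
cm [ 0.06 -0.06  1.57] deg [ 0.   0.  -0.2]
```

View pics/s2.png

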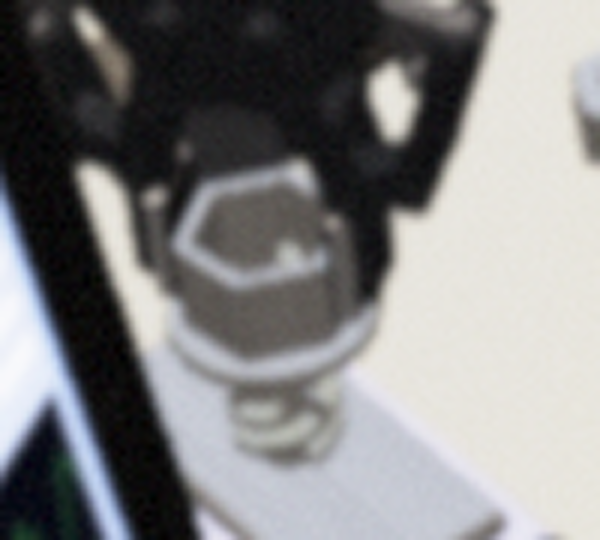

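The flange sits just over the stud top, about 0.5 px (1 mm) off centre at most. I'll go on down onto the pilot.

```bash
python3 -m pendant '[{"x":0,"y":0,"z":0.5,"rx":0,"ry":0,"rz":0,"fingers":3.5},{"x":0,"y":0,"z":1,"rx":0,"ry":0,"rz":0,"fingers":3.5},{"x":0,"y":0,"z":1.4,"rx":0,"ry":0,"rz":0,"fingers":3.5},{"x":0,"y":0,"z":1.8,"rx":0,"ry":0,"rz":0,"fingers":3.5},{"x":0,"y":0,"z":2,"rx":0,"ry":0,"rz":0,"fingers":3.5},{"x":0,"y":0,"z":2,"rx":0,"ry":0,"rz":0,"fingers":3.5}]'
python3 -c "
from h import *
st()"
```

```text
time: 5.88
ee_pos: [0.4953, 0.013, 0.0641]
ee_rot: [-1.804, -2.57, 0.001]
ft_force: [-1.9, 0.5, -3.0]
finger_gap: 0.0432
finger_force: 52.7
t 5.88 p [0.4953 0.013  0.0641] yaw_y 19.9 tilt [-0.0017  0.0001] F [-1.9  0.5 -3. ] M [0.09 0.26 0.05] gap 0.0432 f 52.7 j [ 0.31  0.46 -0.52  2.08  0.35  0.69 -0.1 ]
```

```bash
python3 -m pendant '[{"x":0,"y":0,"z":0.15,"rx":0,"ry":0,"rz":0,"fingers":3.5},{"x":0,"y":0,"z":0.3,"rx":0,"ry":0,"rz":0,"fingers":3.5},{"x":0,"y":0,"z":0.4,"rx":0,"ry":0,"rz":0,"fingers":3.5},{"x":0,"y":0,"z":0.5,"rx":0,"ry":0,"rz":0,"fingers":3.5},{"x":0,"y":0,"z":0.5,"rx":0,"ry":0,"rz":0,"fingers":3.5}]'
python3 -c "
from h import *
st()"
```

```text
time: 6.3
ee_pos: [0.4955, 0.0135, 0.0595]
ee_rot: [-1.804, -2.571, -0.0]
ft_force: [-2.9, 3.5, -0.6]
finger_gap: 0.0432
finger_force: 52.9
t 6.30 p [0.4955 0.0135 0.0595] yaw_y 19.9 tilt [-0.0008  0.0006] F [-2.9  3.5 -0.6] M [0.81 0.72 0.01] gap 0.0432 f 52.9 j [ 0.3   0.47 -0.51  2.08  0.36  0.68 -0.1 ]
```

```bash
python3 -m pendant '[{"x":0.06,"y":-0.03,"z":0,"rx":0,"ry":0,"rz":0,"fingers":3.5},{"x":0.06,"y":-0.03,"z":0.1,"rx":0,"ry":0,"rz":0,"fingers":3.5},{"x":0.06,"y":-0.03,"z":0.2,"rx":0,"ry":0,"rz":0,"fingers":3.5},{"x":0.06,"y":-0.03,"z":0.2,"rx":0,"ry":0,"rz":0,"fingers":3.5}]'
python3 -c "
from h import *
st()"
```

```text
time: 6.63
ee_pos: [0.4955, 0.0135, 0.0582]
ee_rot: [1.805, 2.571, -0.0]
ft_force: [-4.3, 3.1, 5.2]
finger_gap: 0.0432
finger_force: 53.7
t 6.63 p [0.4955 0.0135 0.0582] yaw_y 19.8 tilt [-0.0001 -0.0003] F [-4.3  3.1  5.2] M [0.65 1.07 0.  ] gap 0.0432 f 53.7 j [ 0.3   0.47 -0.51  2.09  0.36  0.67 -0.11]
```

Resting on the dogs or thread ends (foot about 19 mm up, roughly 7 N). I'll ease the sideways load and begin turning back.

```bash
python3 -m pendant '[{"x":0.07,"y":-0.05,"z":0,"rx":0,"ry":0,"rz":0,"fingers":3.5},{"x":0.07,"y":-0.05,"z":0,"rx":0,"ry":0,"rz":-4,"fingers":3.5},{"x":0.07,"y":-0.05,"z":0,"rx":0,"ry":0,"rz":-8,"fingers":3.5},{"x":0.07,"y":-0.05,"z":0,"rx":0,"ry":0,"rz":-8,"fingers":3.5}]'
python3 -c "
from h import *
st()"
```

```text
time: 6.97
ee_pos: [0.4955, 0.0146, 0.0584]
ee_rot: [1.618, 2.692, 0.003]
ft_force: [-3.7, 4.2, 5.8]
finger_gap: 0.0427
finger_force: 53.7
t 6.97 p [0.4955 0.0146 0.0584] yaw_y 28.0 tilt [0.0017 0.0009] F [-3.7  4.2  5.8] M [ 0.78  0.82 -0.  ] gap 0.0427 f 53.7 j [ 0.33  0.47 -0.55  2.08  0.39  0.68  0.01]
```

```bash
python3 -m pendant '[{"x":0.1,"y":-0.04,"z":0,"rx":0,"ry":0,"rz":-4,"fingers":3.5},{"x":0.1,"y":-0.04,"z":0,"rx":0,"ry":0,"rz":-8,"fingers":3.5},{"x":0.1,"y":-0.04,"z":0,"rx":0,"ry":0,"rz":-12,"fingers":3.5},{"x":0.1,"y":-0.04,"z":0,"rx":0,"ry":0,"rz":-12,"fingers":3.5}]'
python3 -c "
from h import *
st()"
```

```text
time: 7.3
ee_pos: [0.4953, 0.0143, 0.0581]
ee_rot: [1.33, 2.844, 0.002]
ft_force: [0.1, 1.1, 1.2]
finger_gap: 0.0427
finger_force: 53.2
t 7.30 p [0.4953 0.0143 0.0581] yaw_y 39.9 tilt [0.0027 0.0003] F [0.1 1.1 1.2] M [0.36 0.14 0.02] gap 0.0427 f 53.2 j [ 0.37  0.49 -0.6   2.08  0.43  0.69  0.18]
```

```bash
python3 -m pendant '[{"x":0,"y":0,"z":0.05,"rx":0,"ry":0,"rz":-4,"fingers":3.5},{"x":0,"y":0,"z":0.1,"rx":0,"ry":0,"rz":-8,"fingers":3.5},{"x":0,"y":0,"z":0.1,"rx":0,"ry":0,"rz":-12,"fingers":3.5},{"x":0,"y":0,"z":0.1,"rx":0,"ry":0,"rz":-12,"fingers":3.5}]'
python3 -c "
from h import *
st()"
```

```text
time: 7.63
ee_pos: [0.4945, 0.0134, 0.0565]
ee_rot: [1.029, 2.967, -0.0]
ft_force: [-0.3, -0.0, -2.9]
finger_gap: 0.0431
finger_force: 52.7
t 7.63 p [0.4945 0.0134 0.0565] yaw_y 51.8 tilt [ 0.0008 -0.0005] F [-0.3 -0.  -2.9] M [ 0.07 -0.    0.01] gap 0.0431 f 52.7 j [ 0.4   0.5  -0.65  2.08  0.47  0.7   0.35]
```

Off the dog and hanging free. I'll lower it slowly to the thread ends.

```bash
python3 -m pendant '[{"x":0,"y":0,"z":0.07,"rx":0,"ry":0,"rz":0,"fingers":3.5},{"x":0,"y":0,"z":0.14,"rx":0,"ry":0,"rz":0,"fingers":3.5},{"x":0,"y":0,"z":0.2,"rx":0,"ry":0,"rz":0,"fingers":3.5},{"x":0,"y":0,"z":0.2,"rx":0,"ry":0,"rz":0,"fingers":3.5}]'
python3 -c "
from h import *
st()"
```

```text
time: 7.97
ee_pos: [0.494, 0.0143, 0.0546]
ee_rot: [1.028, 2.968, -0.001]
ft_force: [-0.4, -0.0, -1.5]
finger_gap: 0.043
finger_force: 52.7
t 7.97 p [0.494  0.0143 0.0546] yaw_y 51.8 tilt [-0.     -0.0004] F [-0.4 -0.  -1.5] M [-0.04  0.04  0.06] gap 0.0430 f 52.7 j [ 0.4   0.5  -0.65  2.09  0.47  0.7   0.35]
```

```bash
python3 -m pendant '[{"x":0,"y":0,"z":0.07,"rx":0,"ry":0,"rz":0,"fingers":3.5},{"x":0,"y":0,"z":0.14,"rx":0,"ry":0,"rz":0,"fingers":3.5},{"x":0,"y":0,"z":0.2,"rx":0,"ry":0,"rz":0,"fingers":3.5},{"x":0,"y":0,"z":0.2,"rx":0,"ry":0,"rz":0,"fingers":3.5}]'
python3 -c "
from h import *
st()"
```

```text
time: 8.3
ee_pos: [0.4942, 0.0145, 0.0536]
ee_rot: [1.027, 2.968, -0.002]
ft_force: [-2.2, -1.1, 7.7]
finger_gap: 0.043
finger_force: 54.0
t 8.30 p [0.4942 0.0145 0.0536] yaw_y 51.8 tilt [ 0.0003 -0.0012] F [-2.2 -1.1  7.7] M [-0.2   0.55  0.05] gap 0.0430 f 54.0 j [ 0.4   0.51 -0.65  2.09  0.47  0.7   0.35]
```

On the thread ends (foot about 14 mm up). Now I turn back and let it climb 1 mm per 12 degrees.

```bash
python3 -m pendant '[{"x":0,"y":0,"z":-0.05,"rx":0,"ry":0,"rz":-4,"fingers":3.5},{"x":0,"y":0,"z":-0.08,"rx":0,"ry":0,"rz":-8,"fingers":3.5},{"x":0,"y":0,"z":-0.11,"rx":0,"ry":0,"rz":-12,"fingers":3.5},{"x":0,"y":0,"z":-0.11,"rx":0,"ry":0,"rz":-12,"fingers":3.5}]'
python3 -c "
from h import *
st()"
```

```text
time: 8.63
ee_pos: [0.4938, 0.0143, 0.0546]
ee_rot: [-0.708, -3.06, 0.002]
ft_force: [-3.2, -1.4, 7.4]
finger_gap: 0.0426
finger_force: 53.9
t 8.63 p [0.4938 0.0143 0.0546] yaw_y 63.9 tilt [-0.0006 -0.0012] F [-3.2 -1.4  7.4] M [-0.2   0.71 -0.06] gap 0.0426 f 53.9 j [ 0.44  0.52 -0.7   2.08  0.51  0.71  0.52]
```

```bash
python3 -m pendant '[{"x":0.03,"y":-0.04,"z":-0.03,"rx":0,"ry":0,"rz":-4,"fingers":3.5},{"x":0.03,"y":-0.04,"z":-0.07,"rx":0,"ry":0,"rz":-8,"fingers":3.5},{"x":0.03,"y":-0.04,"z":-0.1,"rx":0,"ry":0,"rz":-12,"fingers":3.5},{"x":0.03,"y":-0.04,"z":-0.13,"rx":0,"ry":0,"rz":-16,"fingers":3.5},{"x":0.03,"y":-0.04,"z":-0.13,"rx":0,"ry":0,"rz":-16,"fingers":3.5}]'
python3 -c "
from h import *
st()"
```

```text
time: 9.05
ee_pos: [0.4936, 0.014, 0.0559]
ee_rot: [0.276, 3.129, -0.002]
ft_force: [-3.2, -0.6, 6.2]
finger_gap: 0.0434
finger_force: 53.9
t 9.05 p [0.4936 0.014  0.0559] yaw_y 79.9 tilt [-0.0001 -0.0011] F [-3.2 -0.6  6.2] M [-0.24  0.6   0.03] gap 0.0434 f 53.9 j [ 0.49  0.54 -0.77  2.08  0.56  0.74  0.76]
```

```bash
python3 -m pendant '[{"x":0.04,"y":-0.01,"z":-0.03,"rx":0,"ry":0,"rz":-4,"fingers":3.5},{"x":0.04,"y":-0.01,"z":-0.07,"rx":0,"ry":0,"rz":-8,"fingers":3.5},{"x":0.04,"y":-0.01,"z":-0.1,"rx":0,"ry":0,"rz":-12,"fingers":3.5},{"x":0.04,"y":-0.01,"z":-0.13,"rx":0,"ry":0,"rz":-16,"fingers":3.5},{"x":0.04,"y":-0.01,"z":-0.13,"rx":0,"ry":0,"rz":-16,"fingers":3.5}]'
python3 -c "
from h import *
st()"
```

```text
time: 9.47
ee_pos: [0.4936, 0.0139, 0.0571]
ee_rot: [-0.161, 3.137, -0.001]
ft_force: [-1.4, -1.1, 5.7]
finger_gap: 0.0434
finger_force: 53.7
t 9.47 p [0.4936 0.0139 0.0571] yaw_y 95.9 tilt [ 0.0008 -0.0008] F [-1.4 -1.1  5.7] M [-0.29  0.31 -0.03] gap 0.0434 f 53.7 j [ 0.54  0.56 -0.84  2.08  0.61  0.76  0.99]
```

```bash
python3 -m pendant '[{"x":0.01,"y":-0.01,"z":-0.03,"rx":0,"ry":0,"rz":-4,"fingers":3.5},{"x":0.01,"y":-0.01,"z":-0.06,"rx":0,"ry":0,"rz":-8,"fingers":3.5},{"x":0.01,"y":-0.01,"z":-0.09,"rx":0,"ry":0,"rz":-12,"fingers":3.5},{"x":0.01,"y":-0.01,"z":-0.09,"rx":0,"ry":0,"rz":-12,"fingers":3.5}]'
python3 -c "
from h import *
st()"
```

```text
time: 9.8
ee_pos: [0.4931, 0.0141, 0.0572]
ee_rot: [-0.487, 3.104, 0.001]
ft_force: [0.3, -0.2, -2.0]
finger_gap: 0.0425
finger_force: 52.8
t 9.80 p [0.4931 0.0141 0.0572] yaw_y 107.8 tilt [-0.      0.0004] F [ 0.3 -0.2 -2. ] M [-0.    0.01 -0.01] gap 0.0425 f 52.8 j [ 0.58  0.58 -0.89  2.08  0.65  0.78  1.16]
```

The support vanished, so the teeth have passed the thread ends. I'll lower straight down.

```bash
python3 -m pendant '[{"x":0,"y":0,"z":0.08,"rx":0,"ry":0,"rz":0,"fingers":3.5},{"x":0,"y":0,"z":0.16,"rx":0,"ry":0,"rz":0,"fingers":3.5},{"x":0,"y":0,"z":0.24,"rx":0,"ry":0,"rz":0,"fingers":3.5},{"x":0,"y":0,"z":0.3,"rx":0,"ry":0,"rz":0,"fingers":3.5},{"x":0,"y":0,"z":0.3,"rx":0,"ry":0,"rz":0,"fingers":3.5}]'
python3 -c "
from h import *
st()"
```

```text
time: 10.22
ee_pos: [0.4933, 0.0137, 0.0545]
ee_rot: [-0.486, 3.103, -0.002]
ft_force: [-0.5, -2.4, 3.3]
finger_gap: 0.0432
finger_force: 53.4
t 10.22 p [0.4933 0.0137 0.0545] yaw_y 107.8 tilt [ 0.0005 -0.0011] F [-0.5 -2.4  3.3] M [-0.42  0.04  0.09] gap 0.0432 f 53.4 j [ 0.57  0.59 -0.88  2.08  0.66  0.78  1.16]
```

```bash
python3 -m pendant '[{"x":0,"y":0,"z":0,"rx":0,"ry":0,"rz":-3,"fingers":3.5},{"x":0,"y":0,"z":0,"rx":0,"ry":0,"rz":-6,"fingers":3.5},{"x":0,"y":0,"z":0,"rx":0,"ry":0,"rz":-6,"fingers":3.5}]'
python3 -c "
from h import *
st()"
```

```text
time: 10.47
ee_pos: [0.4929, 0.0143, 0.054]
ee_rot: [0.65, -3.074, -0.001]
ft_force: [1.1, -0.9, -1.2]
finger_gap: 0.0429
finger_force: 52.8
t 10.47 p [0.4929 0.0143 0.054 ] yaw_y 113.9 tilt [-0.0002  0.0006] F [ 1.1 -0.9 -1.2] M [-0.13 -0.09 -0.01] gap 0.0429 f 52.8 j [ 0.59  0.6  -0.91  2.08  0.68  0.79  1.25]
```

Free again. Keep lowering.

```bash
python3 -m pendant '[{"x":0,"y":0,"z":0.06,"rx":0,"ry":0,"rz":0,"fingers":3.5},{"x":0,"y":0,"z":0.12,"rx":0,"ry":0,"rz":0,"fingers":3.5},{"x":0,"y":0,"z":0.18,"rx":0,"ry":0,"rz":0,"fingers":3.5},{"x":0,"y":0,"z":0.2,"rx":0,"ry":0,"rz":0,"fingers":3.5},{"x":0,"y":0,"z":0.2,"rx":0,"ry":0,"rz":0,"fingers":3.5}]'
python3 -c "
from h import *
st()"
```

```text
time: 10.88
ee_pos: [0.4931, 0.0141, 0.0523]
ee_rot: [-0.648, 3.074, -0.0]
ft_force: [0.2, -0.7, -1.5]
finger_gap: 0.0431
finger_force: 52.8
t 10.88 p [0.4931 0.0141 0.0523] yaw_y 113.8 tilt [ 0.0001 -0.0001] F [ 0.2 -0.7 -1.5] M [-0.09 -0.14  0.01] gap 0.0431 f 52.8 j [ 0.59  0.6  -0.91  2.08  0.68  0.79  1.24]
```

```bash
python3 -m pendant '[{"x":0,"y":0,"z":0.06,"rx":0,"ry":0,"rz":0,"fingers":3.5},{"x":0,"y":0,"z":0.12,"rx":0,"ry":0,"rz":0,"fingers":3.5},{"x":0,"y":0,"z":0.18,"rx":0,"ry":0,"rz":0,"fingers":3.5},{"x":0,"y":0,"z":0.22,"rx":0,"ry":0,"rz":0,"fingers":3.5},{"x":0,"y":0,"z":0.22,"rx":0,"ry":0,"rz":0,"fingers":3.5}]'
python3 -c "
from h import *
st()"
```

```text
time: 11.3
ee_pos: [0.4928, 0.0141, 0.0499]
ee_rot: [0.649, -3.073, -0.0]
ft_force: [-0.2, 0.2, -1.6]
finger_gap: 0.0428
finger_force: 52.8
t 11.30 p [0.4928 0.0141 0.0499] yaw_y 113.8 tilt [-0.0005  0.    ] F [-0.2  0.2 -1.6] M [-0.01  0.03 -0.01] gap 0.0428 f 52.8 j [ 0.58  0.6  -0.9   2.08  0.68  0.78  1.24]
```

```bash
python3 -m pendant '[{"x":0,"y":0,"z":0.05,"rx":0,"ry":0,"rz":0,"fingers":3.5},{"x":0,"y":0,"z":0.1,"rx":0,"ry":0,"rz":0,"fingers":3.5},{"x":0,"y":0,"z":0.15,"rx":0,"ry":0,"rz":0,"fingers":3.5},{"x":0,"y":0,"z":0.15,"rx":0,"ry":0,"rz":0,"fingers":3.5}]'
python3 -c "
from h import *
st()"
```

```text
time: 11.63
ee_pos: [0.4931, 0.0142, 0.049]
ee_rot: [-0.649, 3.074, -0.001]
ft_force: [-1.1, 0.0, 3.7]
finger_gap: 0.0433
finger_force: 53.6
t 11.63 p [0.4931 0.0142 0.049 ] yaw_y 113.8 tilt [ 0.0001 -0.0005] F [-1.1  0.   3.7] M [-0.09  0.38  0.05] gap 0.0433 f 53.6 j [ 0.58  0.61 -0.9   2.08  0.69  0.78  1.24]
```

In the thread (foot 9.7 mm up, light contact). Now I screw clockwise, 1 mm down per 12 degrees.

```bash
python3 -m pendant '[{"x":0,"y":0,"z":0,"rx":0,"ry":0,"rz":6,"fingers":3.5},{"x":0,"y":0,"z":0.05,"rx":0,"ry":0,"rz":12,"fingers":3.5},{"x":0,"y":0,"z":0.1,"rx":0,"ry":0,"rz":18,"fingers":3.5},{"x":0,"y":0,"z":0.15,"rx":0,"ry":0,"rz":24,"fingers":3.5},{"x":0,"y":0,"z":0.2,"rx":0,"ry":0,"rz":30,"fingers":3.5},{"x":0,"y":0,"z":0.22,"rx":0,"ry":0,"rz":30,"fingers":3.5}]'
python3 -c "
from h import *
st()"
```

```text
time: 12.13
ee_pos: [0.4931, 0.0141, 0.0464]
ee_rot: [0.171, 3.136, -0.001]
ft_force: [-0.1, -0.8, -0.2]
finger_gap: 0.043
finger_force: 52.8
t 12.13 p [0.4931 0.0141 0.0464] yaw_y 83.8 tilt [ 0.0005 -0.0006] F [-0.1 -0.8 -0.2] M [-0.05  0.02  0.02] gap 0.0430 f 52.8 j [ 0.49  0.56 -0.77  2.09  0.59  0.72  0.8 ]
```

```bash
python3 -m pendant '[{"x":0,"y":0,"z":0.04,"rx":0,"ry":0,"rz":6,"fingers":3.5},{"x":0,"y":0,"z":0.08,"rx":0,"ry":0,"rz":12,"fingers":3.5},{"x":0,"y":0,"z":0.13,"rx":0,"ry":0,"rz":18,"fingers":3.5},{"x":0,"y":0,"z":0.18,"rx":0,"ry":0,"rz":24,"fingers":3.5},{"x":0,"y":0,"z":0.23,"rx":0,"ry":0,"rz":30,"fingers":3.5},{"x":0,"y":0,"z":0.28,"rx":0,"ry":0,"rz":36,"fingers":3.5},{"x":0,"y":0,"z":0.33,"rx":0,"ry":0,"rz":42,"fingers":3.5},{"x":0,"y":0,"z":0.33,"rx":0,"ry":0,"rz":42,"fingers":3.5}]'
python3 -c "
from h import *
st()"
```

```text
time: 12.8
ee_pos: [0.4932, 0.0143, 0.0431]
ee_rot: [1.28, 2.869, -0.0]
ft_force: [-0.2, -0.3, -1.0]
finger_gap: 0.0433
finger_force: 52.9
t 12.80 p [0.4932 0.0143 0.0431] yaw_y 41.9 tilt [ 0.0004 -0.0002] F [-0.2 -0.3 -1. ] M [ 0.08 -0.09 -0.03] gap 0.0433 f 52.9 j [ 0.35  0.51 -0.59  2.1   0.46  0.66  0.19]
```

```bash
python3 -m pendant '[{"x":0,"y":0,"z":0.04,"rx":0,"ry":0,"rz":6,"fingers":3.5},{"x":0,"y":0,"z":0.09,"rx":0,"ry":0,"rz":12,"fingers":3.5},{"x":0,"y":0,"z":0.14,"rx":0,"ry":0,"rz":18,"fingers":3.5},{"x":0,"y":0,"z":0.19,"rx":0,"ry":0,"rz":24,"fingers":3.5},{"x":0,"y":0,"z":0.24,"rx":0,"ry":0,"rz":30,"fingers":3.5},{"x":0,"y":0,"z":0.24,"rx":0,"ry":0,"rz":30,"fingers":3.5}]'
python3 -c "
from h import *
st()"
```

```text
time: 13.3
ee_pos: [0.4931, 0.0143, 0.0406]
ee_rot: [1.977, 2.441, -0.0]
ft_force: [-0.0, 0.2, -2.0]
finger_gap: 0.0433
finger_force: 52.9
t 13.30 p [0.4931 0.0143 0.0406] yaw_y 12.0 tilt [ 0.0001 -0.0002] F [-0.   0.2 -2. ] M [ 0.02 -0.05 -0.  ] gap 0.0433 f 52.9 j [ 0.25  0.48 -0.45  2.1   0.35  0.63 -0.24]
```

```bash
python3 -m pendant '[{"x":0,"y":0,"z":0.04,"rx":0,"ry":0,"rz":6,"fingers":3.5},{"x":0,"y":0,"z":0.08,"rx":0,"ry":0,"rz":12,"fingers":3.5},{"x":0,"y":0,"z":0.12,"rx":0,"ry":0,"rz":17,"fingers":3.5},{"x":0,"y":0,"z":0.12,"rx":0,"ry":0,"rz":17,"fingers":3.5}]'
python3 -c "
from h import *
st()"
```

```text
time: 13.63
ee_pos: [0.4931, 0.0143, 0.0394]
ee_rot: [2.314, 2.124, -0.0]
ft_force: [-0.1, -0.2, -2.5]
finger_gap: 0.0427
finger_force: 52.9
t 13.63 p [0.4931 0.0143 0.0394] yaw_y -4.9 tilt [ 0.     -0.0001] F [-0.1 -0.2 -2.5] M [ 0.04 -0.03  0.03] gap 0.0427 f 52.9 j [ 0.19  0.47 -0.37  2.11  0.3   0.61 -0.48]
```

```bash
python3 -m pendant '[{"x":0,"y":0,"z":0.04,"rx":0,"ry":0,"rz":4,"fingers":3.5},{"x":0,"y":0,"z":0.08,"rx":0,"ry":0,"rz":8,"fingers":3.5},{"x":0,"y":0,"z":0.08,"rx":0,"ry":0,"rz":8,"fingers":3.5}]'
python3 -c "
from h import *
st()"
```

```text
time: 13.88
ee_pos: [0.4937, 0.0144, 0.0393]
ee_rot: [2.456, 1.958, 0.001]
ft_force: [-0.8, -0.1, 4.4]
finger_gap: 0.0431
finger_force: 53.4
t 13.88 p [0.4937 0.0144 0.0393] yaw_y -12.9 tilt [ 0.0011 -0.0001] F [-0.8 -0.1  4.4] M [ 0.08  0.19 -0.06] gap 0.0431 f 53.4 j [ 0.16  0.47 -0.34  2.11  0.27  0.6  -0.59]
```

Seated (contact at TCP 39.3 mm, as predicted). I'll release and retreat straight up.

```bash
python3 -m pendant '[{"x":0,"y":0,"z":0,"rx":0,"ry":0,"rz":0,"fingers":5.5},{"x":0,"y":0,"z":0,"rx":0,"ry":0,"rz":0,"fingers":7},{"x":0,"y":0,"z":0,"rx":0,"ry":0,"rz":0,"fingers":8},{"x":0,"y":0,"z":0,"rx":0,"ry":0,"rz":0,"fingers":8},{"x":0,"y":0,"z":0,"rx":0,"ry":0,"rz":0,"fingers":8},{"x":0,"y":0,"z":-2,"rx":0,"ry":0,"rz":0,"fingers":8},{"x":0,"y":0,"z":-5,"rx":0,"ry":0,"rz":0,"fingers":8},{"x":0,"y":0,"z":-9,"rx":0,"ry":0,"rz":0,"fingers":8},{"x":0,"y":0,"z":-12,"rx":0,"ry":0,"rz":0,"fingers":8},{"x":0,"y":0,"z":-12,"rx":0,"ry":0,"rz":0,"fingers":8},{"x":0,"y":0,"z":-12,"rx":0,"ry":0,"rz":0,"fingers":8}]'
python3 - <<'E'
from h import *
st(); j=arm.grab_frame("scene")
cv2.imwrite("pics/end.png",cv2.resize(j[230:330,215:315],None,fx=6,fy=6,interpolation=2))
print(proj("scene",[.4935,.0142,.03]),proj("scene",[.4935,.0142,.064]))
E
```

```text
time: 14.8
ee_pos: [0.4942, 0.0141, 0.1604]
ee_rot: [2.459, 1.951, 0.005]
ft_force: [0.2, -0.3, -0.6]
finger_gap: 0.08
finger_force: 0.0
t 14.80 p [0.4942 0.0141 0.1604] yaw_y -13.1 tilt [ 0.0043 -0.0004] F [ 0.2 -0.3 -0.6] M [ 0.01 -0.01 -0.04] gap 0.0800 f 0.0 j [ 0.23  0.29 -0.41  2.02  0.15  0.86 -0.49]
(np.float64(263.69987819055746), np.float64(304.10047804378854)) (np.float64(261.8227604258871), np.float64(289.4900171033091))
```

View pics/end.png

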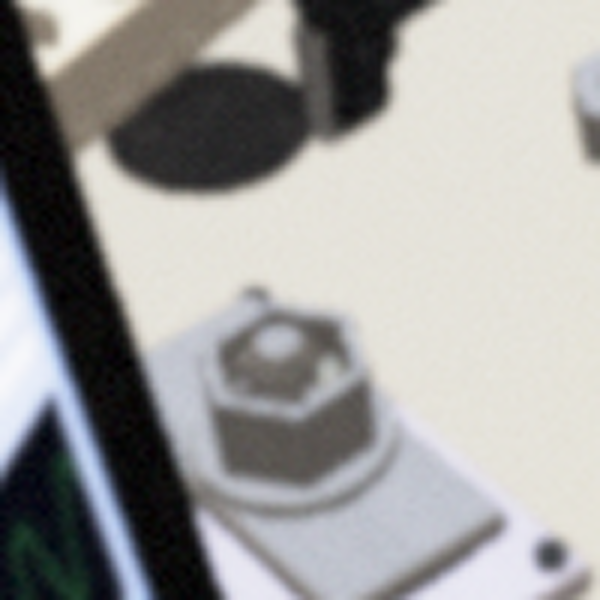

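The nut sits level, with its flange flat on the strap around the stud (crop centre about (295,440)). The gripper is clear, so I'm handing in.

```bash
python3 -c "
from station import arm
print(arm.sign_off())"
```

```text
the job is handed in; nothing more can be done
None
```

The flange nut is screwed down on the stud, its flange flat on the strap in the last picture, and let go. It was turned back until it dropped into the thread, no force reading passed about 8 N, and the job is handed in (the hand-in gave no verdict).

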